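# Push the rail home in the corner stop

## Robot

A 6-joint arm with a two-finger parallel gripper is mounted at the origin on a cart in front of the work surface, level with it; the furniture and walls round the work are solid. World frame = base frame: x ahead of the robot, y to its left, z up, the work surface at z = 0. Lengths are in m, angles in rad, forces in N, time in s.
With the tool pointing down it reaches from about 0.2 to 0.875 m from the base axis. Payload 3.4 kg.
Tool frame: the origin (TCP) lies at the very end of the fingers, on their centre line; the grasp point (between the pads) lies 19 mm behind it; z points along the fingers, y is the direction in which the jaws open and shut (so a half turn about z gives the same grasp; the last joint's range is limited). The gripper opens to 94 mm and grips with 3 to 60 N. Pads are 16 mm wide; open, the fingers measure 119 mm over their backs; the gripper's body (75 mm by 177 mm) begins 78 mm behind the grasp point.
Start: joints at [1.213, 0.276, 1.505, -0, 1.361, -0.121], TCP at [0.135, 0.559, 0.205] pointing down, gripper open.
Joint ranges: [-2.89, 2.89], [-0.75, 2.08], [0.22, 2.7], [-1.18, 4.32], [0.11, 2.71], [-2.7, 2.7]. Speed limits (rad/s): [2.57, 2.57, 3.14, 3.14, 3.14, 3.14].

## Interface

Orientations are given as a unit quaternion [x, y, z, w].
In Python, from bench import robot, vision, workorder gives the robot as it stands.
- The arm moves only by the tool arm_command, never from a script. Its argument "steps" is text: rows parted by semicolons, each of 7 numbers parted by spaces: the shift along the tool's x, y, z in cm, then the turn, a rotation vector about the tool's x, y, z in rad, then the opening, from 0 (shut) to 1 (fully open). A call has exactly 5 rows; each row shifts and turns the commanded pose from where the row before left it, along the tool's axes as they then stand; what a row does not reach is not made up. A row lasts 1/10 s, in which the tool goes at most 50 mm and 8.59 degrees, less where a joint would pass 70% of its speed; a pose out of reach is approached as far as the arm can. A call with a gripper value outside its range is refused whole. The fingers move at their own pace and stop on an object; the grip force is fixed at half the most. Time passes only in rows, so rows that do not move let the fingers close, or fill a call up. It gives the time, the measured TCP pose, the force and the opening at its end, in the units of the state.
- robot.state(): the state, without advancing time (a new reading comes with each control period).
- vision.capture(name): name is "side" or "top"; returns (picture, depth): 384x512x3 uint8, red, green, blue; 384x512 float32, m along the optical axis (not along the pixel's ray), 0 where there is no reading.
- vision.get_calibration(name): a dict with "fovy" (degrees; the focal length in pixels is half the picture's height over the tangent of half this angle, whatever the lens; pixels are square), "cx", "cy" (the principal point, pixels), "R" (3x3) and "t" (3): a world point X has camera coordinates R X + t. Camera axes: x right, y down, z forward; pixel columns grow to the right and rows downward; lengths in m; the calibration is good to about 2 mm. A picture is of the moment at which its call begins. get_calibration takes no time and is no camera call.
- workorder.hand_in(): hands the job in, once; it reports no verdict.
The state is a dict: "time_s": time; "q": joint angles; "qd": joint speeds; "effort": joint torques, N m; "ee_pos": TCP position; "ee_rot": TCP orientation; "force": force on the tool from outside, world axes, zero at the start; "moment": the same for the moment, N m; "finger_gap": finger opening in m.
Only numpy, scipy, OpenCV 4.12 (cv2) and the standard library are available. Lean on these libraries where they do the work, as an engineer would, in place of code of your own. Each camera call takes 0.05 s, during which the arm holds its last target.

## Task

Push the long, thick wooden block lying loose in front of the corner stop along the table until it sits fully home in that stop: its long side flush along the long batten and its end against the short batten. Slide it flat on the table the whole way without lifting or tipping it, leave the other loose things where they are, and take your fingers away at the end.

Things in the scene. Friction and masses are not known exactly. Their poses are not given: they have to be found in the camera images.
- corner_stop: Fixed corner stop: two wooden battens 30 mm wide, 36 mm high, screwed down at right angles. Origin: the inner corner at table height. The long batten's inner face is the plane x = 0, from y = -250 to +30 mm, wood on its +x side; the short one's is y = 0, from x = -76 to -6 mm, wood on its +y side (6 mm gap at the corner). Block goes on the -x, -y side. Yaw -0.3 to 0.15 rad from the world axes.
- rail_center (a point): Centre of the loose long, thick wooden block: 50 (x) by 200 (y) by 50 mm high (z), 0.2 to 0.45 kg, flat on the table, centre 25 mm up. Starts with its centre 85 to 140 mm from the long batten's face and 145 to 190 mm from the short one's, turned up to 0.4 rad from the stop. Home: +x side on the long batten, +y end on the short one, centre at x = -25, y = -100 mm in the stop's frame.
- tape_roll: Bystander: roll of masking tape lying flat, 100 mm across, 36 mm high; origin under its centre. Either beyond the outer face of the short batten or at the front right of the table (it changes places with the small offcut).
- small_block: Bystander: small wood offcut 35 x 70 x 35 mm high (x, y, z); origin under its centre. Either at the front right of the table or beyond the short one.
- glue: Bystander: upright glue bottle 184 mm high, 58 mm thick, behind the long batten; origin under its centre.
- dowel: Bystander: square wooden stick 16 x 120 x 16 mm (long along its y) lying in front of the short batten, on the robot's side; origin under its centre.

How it is judged:
At the end, for the whole second after the job is handed in: The block lies flat and still on the table, its long side within 4.5 mm of the long batten and parallel to it within 0.03 rad, its end within 4.5 mm of the short batten; each bystander is within 25 mm of where it stood (x of rail_center in the frame of corner_stop between -0.0295 and -0.021 m and y of rail_center in the frame of corner_stop between -0.1045 and -0.096 m and angle between the y axis of rail_center and the y axis of corner_stop, either way round below 0.03 rad and angle between rail_center's own z axis and vertical below 0.03 rad and height (world z) of rail_center below 0.028 m and distance of each of tape_roll, small_block, glue, dowel from where it was at the start of the episode below 0.025 m); the robot touches nothing.
It fails at once if the block is lifted off the table (its centre rises more than 12 mm) (height (world z) of rail_center above 0.037 m).
It fails at once if the block is tipped (by more than 0.2 rad) (angle between rail_center's own z axis and vertical above 0.2 rad).
It fails at once if a bystander (tape roll, small offcut, glue bottle or dowel) is shoved more than 25 mm from its place (distance of any of tape_roll, small_block, glue, dowel from where it was at the start of the episode above 0.025 m).
It fails at once if the glue bottle is tipped over (angle between glue's own z axis and vertical above 0.3 rad).
It also fails if it takes over 61 s, if anything falls off the work surface, if the arm or the gripper's body presses on something with over 40 N, if the wrist force passes 120 N, or if a joint passes its speed limit or range.

## Working session

There is one attempt and no reset: what is moved stays moved. The work goes in short steps, Python scripts to look and compute and a tool call to move; the robot and the scene stay as the last step left them, time stands still between calls to the robot, and variables do not carry over. Pictures are saved under pics/ and viewed, and the job is handed in when it is done.

Besides the shell and the picture viewer there is one more tool, called after "Call:" as name(argument=value, ...) on one line, values as JSON. arm_command: Moves the arm, as the interface text tells. Its arguments: {"type":"object","properties":{"steps":{"type":"string"}},"required":["steps"]}

```bash
ls; mkdir -p pics
python3 - <<'E'
from bench import robot, vision
import cv2,numpy as np
for n in("top","side"):
    p,d=vision.capture(n); cv2.imwrite(f"pics/{n}0.png",p[:,:,::-1]); np.savez(f"{n}0.npz",p=p,d=d)
    c=vision.get_calibration(n); print(n,c['fovy'],c['cx'],c['cy'],np.round(c['R'],3).tolist(),c['t'])
s=robot.state(); print(s['time_s'],s['ee_pos'],s['ee_rot'],s['force'],s['finger_gap'])
E
```

```text
pics
top 54.022492936592556 258.22450298724465 186.20495041019248 [[0.026, -1.0, 0.011], [-0.993, -0.027, -0.118], [0.118, -0.007, -0.993]] [-0.05240907  0.5873647   1.10279997]
side 57.813520218380106 254.4308040836503 188.2147973408049 [[-0.889, -0.457, 0.002], [-0.294, 0.568, -0.768], [0.35, -0.684, -0.64]] [0.52112557 0.25044167 0.7706884 ]
0.1 [0.1346986  0.55846889 0.20469492] [ 1.18107728e-01  9.93000442e-01 -8.05543834e-04 -1.93885138e-04] [ 0.28243628 -0.55384915  0.21830462] 0.09425936110472578
```

View pics/top0.png

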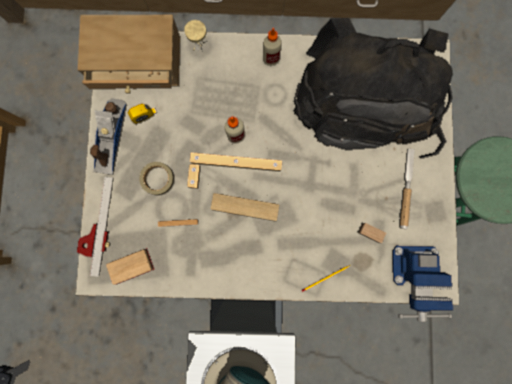

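View pics/side0.png

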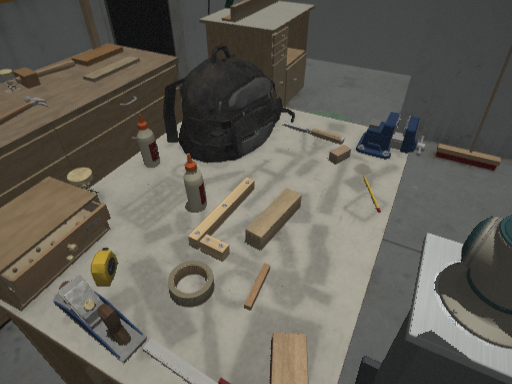

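The top view shows the stop, with the long batten from about (190,160) to (282,165) and the short one at (194,176). The block is at (245,207), the tape at (157,179), the dowel at (178,223), the glue at (234,128) and the offcut at (371,232). Next I'll measure them using depth heights and colour.

```bash
cat > h.py <<'E'
import numpy as np,cv2
from bench import vision
def cal(n):
    c=vision.get_calibration(n); f=192/np.tan(np.radians(c['fovy']/2)); return f,c['cx'],c['cy'],np.array(c['R']),np.array(c['t'])
def cloud(n,d):
    f,cx,cy,R,t=cal(n); v,u=np.mgrid[:384,:512]
    P=np.stack([(u-cx)/f*d,(v-cy)/f*d,d],-1)
    W=(P-t)@R; W[d==0]=np.nan; return W
def ray(n,uv,z):
    f,cx,cy,R,t=cal(n); uv=np.atleast_2d(uv); D=np.c_[(uv[:,0]-cx)/f,(uv[:,1]-cy)/f,np.ones(len(uv))]@R
    C=-R.T@t; s=(z-C[2])/D[:,2]; return C+D*s[:,None]
def proj(n,X):
    f,cx,cy,R,t=cal(n); c=np.atleast_2d(X)@R.T+t; return np.c_[c[:,0]/c[:,2]*f+cx,c[:,1]/c[:,2]*f+cy]
E
python3 - <<'E'
from h import *
for n in("top","side"):
    z=np.load(n+"0.npz"); W=cloud(n,z['d']); Z=W[...,2]
    tab=W[(abs(Z)<.015)&(W[...,0]>.2)&(W[...,0]<.7)]
    print(n,"table z",np.median(tab[:,2]),tab[:,2].std())
    np.save(n+"W.npy",W)
    reg=(W[...,0]>.15)&(W[...,0]<.75)&(abs(W[...,1])<.45)
    m=((Z>.008)&(Z<.3)&reg).astype(np.uint8)
    k,l,st,ce=cv2.connectedComponentsWithStats(m)
    for i in range(1,k):
        if st[i,4]<25: continue
        q=l==i; c=np.c_[np.nonzero(q)[::-1]].astype(np.float32)
        zt=np.nanpercentile(Z[q],90)
        p=W[q]; p=p[p[:,2]>zt-.008]
        r=cv2.minAreaRect((p[:,:2]*1000).astype(np.float32))
        print(i,st[i],np.round(ce[i],1),'ztop',round(zt,4),'rect mm',np.round(r[0],1),np.round(r[1],1),round(r[2],2))
z=np.load("top0.npz")['p'][130:260,130:400]
cv2.imwrite("pics/c0.png",cv2.resize(z[:,:,::-1],None,fx=2.9,fy=2.9,interpolation=cv2.INTER_CUBIC))
E
```

```text
top table z -0.0006791114866412272 0.00327246396859411
1 [225 120  21  24 339] [234.6 132.3] ztop 0.1515 rect mm [744.3  39.8] [11.7 25.1] 4.23
2 [ 90 127  31  48 801] [106.7 148.8] ztop 0.0957 rect mm [670.6 437.9] [33.2 23.8] 1.02
3 [ 314  128   93   23 1481] [359.5 138.1] ztop 0.1278 rect mm [ 742.3 -377. ] [ 15.3 145.9] 0.04
4 [ 187  153   95   36 1269] [227.  164.8] ztop 0.0381 rect mm [625.7  36.6] [279.7 106.3] 86.53
5 [139 162  36  34 529] [156.4 178.2] ztop 0.0377 rect mm [605.5 273.1] [98.7 97.3] 47.47
6 [ 93 177  20 100 767] [102.2 225.9] ztop 0.0161 rect mm [457.6 430. ] [299.3  39.6] 0.12
7 [ 211  193   69   29 1165] [244.8 206.9] ztop 0.0521 rect mm [524.7   1.8] [199.6  50.2] 81.67
8 [158 219  40   8 210] [177.2 222.7] ztop 0.0187 rect mm [472.7 205.3] [ 16.1 119. ] 4.65
9 [359 223  28  21 318] [372.3 232.8] ztop 0.0364 rect mm [ 458.2 -384.3] [70.6 35. ] 65.56
11 [106 250  47  35 959] [129.2 266.7] ztop 0.0328 rect mm [339.  340.2] [ 65.6 121. ] 22.96
side table z -0.0011704359986589876 0.0032192363469668085
1 [ 239   98   36   59 1073] [258.2 128.9] ztop 0.121 rect m
[... 193 characters left out ...]
  41.9] [12.7 25.9] 0.19
12 [ 188  178   67   82 1607] [219.2 221.6] ztop 0.0358 rect mm [626.3  35.9] [283.1 106.2] 87.41
14 [ 245  188   57   61 1534] [272.6 217.9] ztop 0.0498 rect mm [5.252e+02 5.000e-01] [202.5  51.6] 81.62
18 [ 168  261   46   45 1157] [190.7 282.8] ztop 0.0357 rect mm [605.8 273.5] [99.6 99.9] 74.01
19 [244 264  26  45 355] [256.7 286. ] ztop 0.016 rect mm [473.2 204.9] [ 16.5 120.1] 5.01
21 [  78  293   69   58 1566] [110.7 321.1] ztop 0.0965 rect mm [671.6 438.5] [22.9 35.4] 80.27
22 [ 271  332   37   52 1807] [289.  358.5] ztop 0.0311 rect mm [343.8 329.6] [65.9 96.8] 22.72
24 [142 339  88  45 998] [178.4 364.3] ztop 0.0115 rect mm [515.8 429.8] [ 31.6 184.3] 89.39
```

View pics/c0.png

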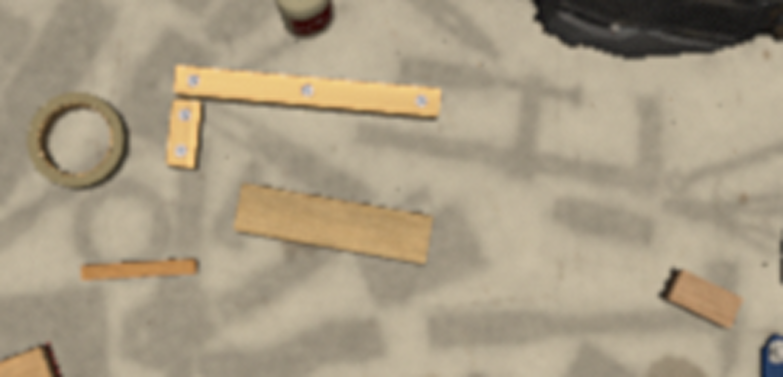

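Both views agree to about 1 mm. The stop's inner corner is at about (0.655, 0.145) with yaw about -0.05. The block centre is at (0.525, 0.001) with yaw about -0.146, which leaves about 97 mm to go in x and 51 mm in y. Plan:
1. Turn the tool to the stop's yaw.
2. Push +x with both open fingers.
3. Push the -y end with closed fingers.
4. Seat the block.

First, a more exact fit of the stop edges, and the start of the move.

```bash
cat >> h.py <<'E'
from scipy.spatial.transform import Rotation as Ro
def stopfit(W):
    # top points of the stop; centre line of the long batten, then its extremes
    m=(abs(W[...,2]-.036)<.008)&(W[...,0]>.55)&(W[...,0]<.72)&(W[...,1]>-.13)&(W[...,1]<.2)
    p=W[m][:,:2]; r=cv2.minAreaRect((p*1000).astype(np.float32))
    yaw=np.radians(r[2]-90) if r[1][0]>r[1][1] else np.radians(r[2])
    for _ in range(5):
        c,s=np.cos(yaw),np.sin(yaw); R=np.array([[c,-s],[s,c]]); O=np.array(r[0])/1000-R@[-.023,-.110]
        q=(p-O)@R; q=q[(q[:,0]>-.004)&(q[:,0]<.034)&(q[:,1]<.0)&(q[:,1]>-.24)]
        b=np.arange(-.24,0,.012); k=np.digitize(q[:,1],b)
        mid=[( (q[k==i,0].min()+q[k==i,0].max())/2, q[k==i,1].mean()) for i in np.unique(k) if (k==i).sum()>5]
        mid=np.array(mid); a=np.polyfit(mid[:,1],mid[:,0],1); yaw-=np.arctan(a[0])
    return O,yaw,a[1]
E
python3 - <<'E'
from h import *
for n in("top","side"): print(n,stopfit(np.load(n+"W.npy")))
E
```

```text
top (array([0.6553249 , 0.14501533]), np.float64(-0.060433853192475115), np.float64(0.014477316217293252))
side (array([0.64027449, 0.14573465]), np.float64(-0.0438545119491863), np.float64(0.022718391061634206))
```

Call:
arm_command(steps="0 -3 0 0 0 -0.092 1; -2 -4 0 0 0 -0.092 1; -3 -4 0 0 0 0 1; -3 -4 0 0 0 0 1; -3 -4 0 0 0 0 1")

```text
time_s: 0.6
ee_pos: [0.2257, 0.361, 0.2052]
ee_rot: [0.026, 1.0, -0.0, 0.0]
force: [1.2, 1.1, 1.3]
finger_gap: 0.0943
```

Call:
arm_command(steps="-2.6 -3.8 0 0 0 0 1; -2.6 -3.8 0 0 0 0 1; -2.6 -3.8 0 0 0 0 1; -2.6 -3.8 0 0 0 0 1; -2.6 -3.8 0 0 0 0 1")

```text
time_s: 1.1
ee_pos: [0.3456, 0.1644, 0.2054]
ee_rot: [0.026, 1.0, 0.0, 0.0]
force: [1.4, -0.0, 0.5]
finger_gap: 0.0937
```

Call:
arm_command(steps="-2.6 -3.8 0 0 0 0 1; -2.6 -3.8 0 0 0 0 1; -2.6 -3.8 0 0 0 0 1; -2.6 -3.8 2 0 0 0 1; 0 0 4 0 0 0 1")

```text
time_s: 1.6
ee_pos: [0.4473, 0.0039, 0.1471]
ee_rot: [0.029, 1.0, -0.002, 0.005]
force: [0.8, 1.0, 0.3]
finger_gap: 0.0938
```

Call:
arm_command(steps="0 0 3 0 0 0 1; 0 0 3 0 0 0 1; 0 0 3 0 0 0 1; 0 0 2 0 0 0 1; 0 0 1.2 0 0 0 1")

```text
time_s: 2.1
ee_pos: [0.4394, 0.0092, 0.0216]
ee_rot: [0.026, 1.0, 0.0, -0.002]
force: [-0.3, -0.6, -0.2]
finger_gap: 0.0939
```

Run:
```python
from h import *
from bench import robot
p,d=vision.capture("side"); cv2.imwrite("pics/s1.png",cv2.resize(p[:,:,::-1],None,fx=1.5,fy=1.5))
s=robot.state();print(s['ee_pos'],s['force'])
```

```text
[0.4385162  0.00933211 0.02064382] [ 0.18090592  0.0978245  -1.31200118]
```

View pics/s1.png

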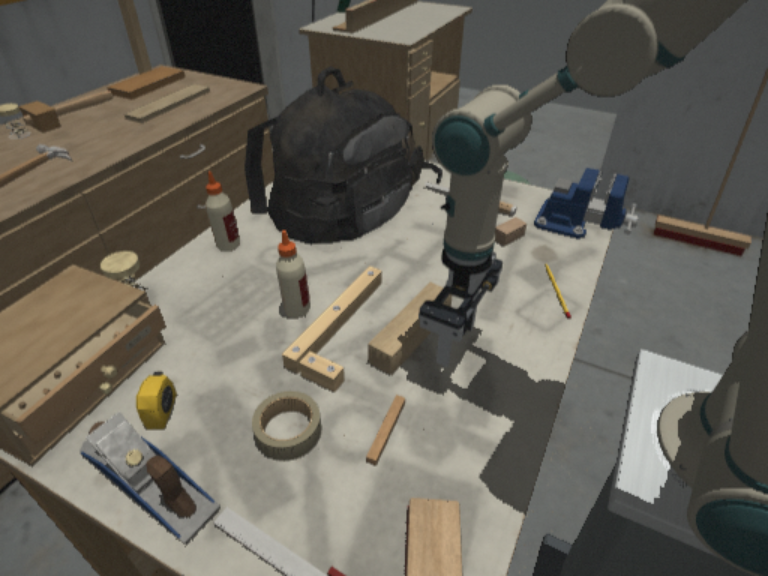

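Call:
arm_command(steps="-1.5 0 0.3 0 0 0 1; -1.5 0 0 0 0 0 1; -1 0 0 0 0 0 1; -1 0 0 0 0 0 1; -1 0 0 0 0 0 1")

```text
time_s: 2.65
ee_pos: [0.5008, 0.0058, 0.0208]
ee_rot: [0.026, 1.0, -0.0, -0.001]
force: [-2.2, -0.5, 1.5]
finger_gap: 0.0939
```

Call:
arm_command(steps="-1 0 0 0 0 0 1; -1 0 0 0 0 0 1; -1 0 0 0 0 0 1; -1 0 0 0 0 0 1; -1 0 0 0 0 0 1")

```text
time_s: 3.15
ee_pos: [0.5515, 0.0033, 0.0206]
ee_rot: [0.026, 1.0, 0.0, -0.0]
force: [-3.5, -0.3, 3.2]
finger_gap: 0.0944
```

Call:
arm_command(steps="-1 0 0 0 0 0 1; -1 0 0 0 0 0 1; -0.6 0 0 0 0 0 1; -0.3 0 0 0 0 0 1; 0 0 0 0 0 0 1")

```text
time_s: 3.65
ee_pos: [0.5809, 0.0016, 0.0204]
ee_rot: [0.026, 1.0, -0.0, 0.001]
force: [-0.4, -0.3, -0.9]
finger_gap: 0.0939
```

```bash
cat >> h.py <<'E'
def blk(W):
    m=(abs(W[...,2]-.05)<.006)&(W[...,0]>.45)&(W[...,0]<.68)&(W[...,1]>-.15)&(W[...,1]<.15)
    k,l,st,ce=cv2.connectedComponentsWithStats(m.astype(np.uint8)); i=1+st[1:,4].argmax()
    r=cv2.minAreaRect((W[l==i][:,:2]*1000).astype(np.float32)); return r
E
python3 - <<'E'
from h import *
for n in("top","side"):
    p,d=vision.capture(n); cv2.imwrite(f"pics/{n}2.png",cv2.resize(p[100:290,130:400,::-1],None,fx=2.9,fy=2.9)); W=cloud(n,d); print(n,blk(W))
E
```

```text
top ((610.2554931640625, -91.81087493896484), (49.33053207397461, 18.287668228149414), 0.3110724985599518)
side ((607.6541137695312, 59.27850341796875), (81.90155029296875, 69.0697250366211), 85.64598846435547)
```

View pics/side2.png

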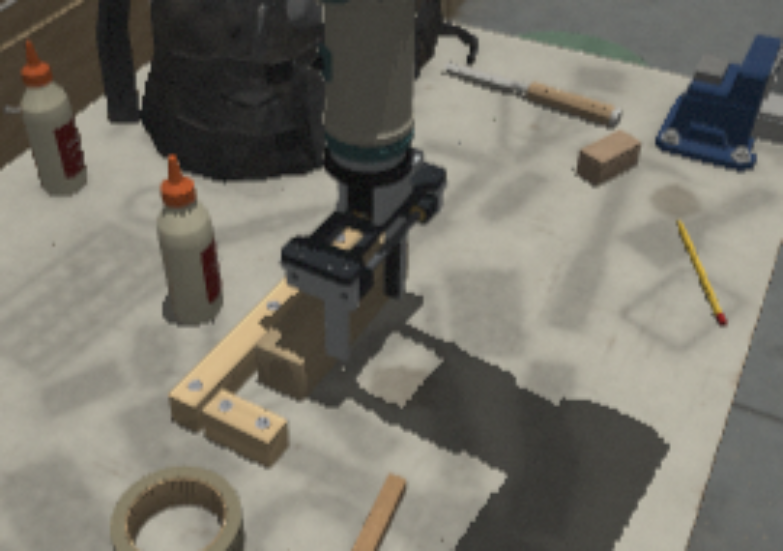

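View pics/top2.png

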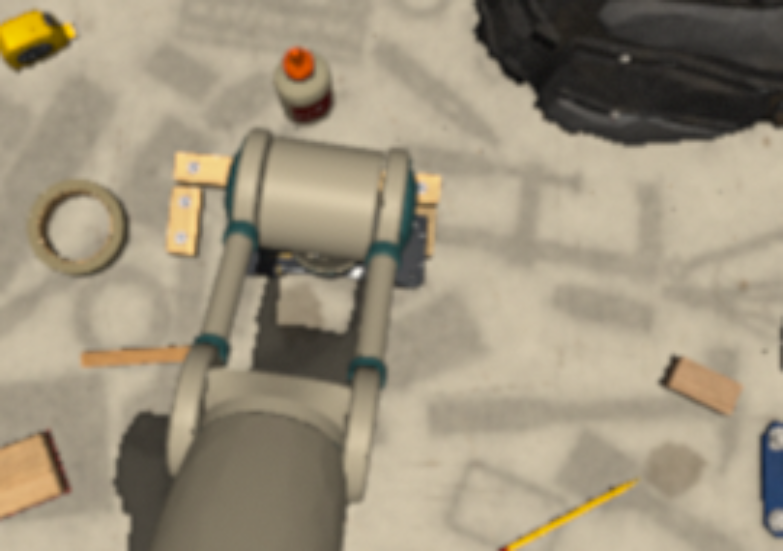

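The block is straightened and a few mm short of the long batten. I'll push on slowly until the force rises.

Call:
arm_command(steps="-0.2 0 0 0 0 0 1; -0.2 0 0 0 0 0 1; -0.2 0 0 0 0 0 1; -0.1 0 0 0 0 0 1; 0 0 0 0 0 0 1")

```text
time_s: 4.25
ee_pos: [0.587, 0.0014, 0.0205]
ee_rot: [0.026, 1.0, 0.0, 0.0]
force: [-2.0, -0.3, 1.3]
finger_gap: 0.0939
```

Call:
arm_command(steps="-0.2 0 0 0 0 0 1; -0.2 0 0 0 0 0 1; -0.1 0 0 0 0 0 1; 0 0 0 0 0 0 1; 0 0 0 0 0 0 1")

```text
time_s: 4.75
ee_pos: [0.5879, 0.0015, 0.0204]
ee_rot: [0.027, 1.0, 0.0, -0.004]
force: [-8.8, 0.6, 7.0]
finger_gap: 0.0938
```

Call:
arm_command(steps="-0.2 0 0 0 0 0 1; -0.2 0 0 0 0 0 1; 0 0 0 0 0 0 1; 0 0 0 0 0 0 1; 0 0 0 0 0 0 1")

```text
time_s: 5.25
ee_pos: [0.588, 0.0017, 0.0203]
ee_rot: [0.027, 1.0, 0.001, -0.007]
force: [-15.0, 2.1, 13.0]
finger_gap: 0.0941
```

Run:
```python
from bench import robot
s=robot.state();print(s['ee_pos'],s['ee_rot'],s['force'],s['moment'])
```

```text
[0.5879767  0.00173394 0.0203382 ] [ 2.74034774e-02  9.99596643e-01  5.89898963e-04 -7.43324623e-03] [-15.01259736   2.10945889  12.96627795] [-0.36247647  2.58583147 -0.85244139]
```

The block is flush along the long batten, stalled at 15 N. I'll back off, close the fingers and go round to the -y end.

Call:
arm_command(steps="1.5 0 0 0 0 0 1; 3 0 0 0 0 0 1; 1 -3 0 0 0 0 0; 0 -4 0 0 0 0 0; 0 -4 0 0 0 0 0")

```text
time_s: 5.75
ee_pos: [0.5365, -0.1072, 0.021]
ee_rot: [0.026, 1.0, -0.0, 0.002]
force: [1.2, -0.6, 0.3]
finger_gap: 0.0736
```

Call:
arm_command(steps="0 -3 0 0 0 0 0; 0 0 0 0 0 0 0; 0 0 0 0 0 0 0; 0 0 0 0 0 0 0; 0 0 0 0 0 0 0")

```text
time_s: 6.25
ee_pos: [0.5337, -0.1348, 0.0205]
ee_rot: [0.026, 1.0, 0.0, 0.0]
force: [-0.7, 0.9, -0.6]
finger_gap: 0.0335
```

Run:
```python
from h import *
for n in("top","side"):
    p,d=vision.capture(n); cv2.imwrite(f"pics/{n}3.png",cv2.resize(p[100:290,130:400,::-1],None,fx=2.9,fy=2.9)); W=cloud(n,d); print(n,blk(W))
```

```text
top ((621.3231201171875, -0.35428619384765625), (199.76380920410156, 50.251224517822266), 86.55413055419922)
side ((620.9330444335938, -1.4934310913085938), (201.8558349609375, 50.88502883911133), 85.99541473388672)
```

View pics/side3.png

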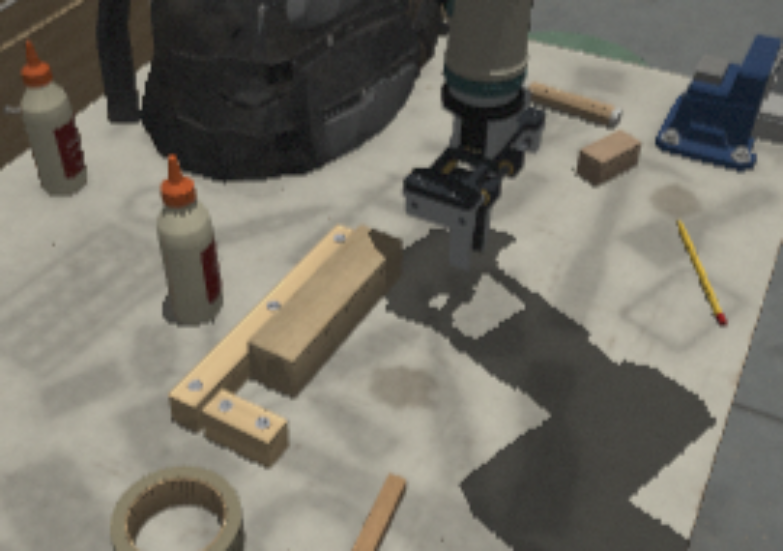

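View pics/top3.png

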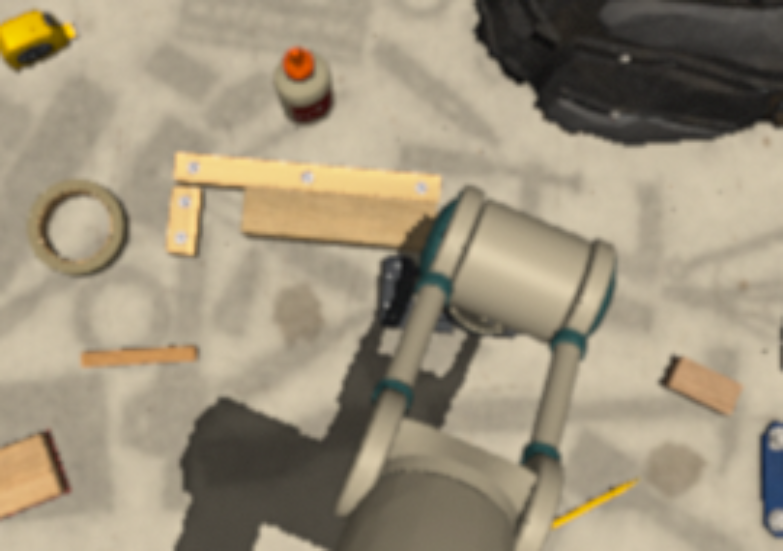

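Flush along the batten, with about 50 mm left to go in +y. I'll move behind the -y end, at about (0.615, -0.101).

Call:
arm_command(steps="-2 -1 0 0 0 0 0; -3 0 0 0 0 0 0; -2.3 0 0 0 0 0 0; -1 0 0 0 0 0 0; 0 0 0 0 0 0 0")

```text
time_s: 6.85
ee_pos: [0.6167, -0.1499, 0.0203]
ee_rot: [0.026, 1.0, -0.0, 0.0]
force: [1.0, 0.6, -0.7]
finger_gap: 0.0001
```

Call:
arm_command(steps="0 1 0 0 0 0 0; 0 1 0 0 0 0 0; 0 1 0 0 0 0 0; 0 0.5 0 0 0 0 0; 0 0.5 0 0 0 0 0")

```text
time_s: 7.35
ee_pos: [0.6171, -0.1104, 0.0207]
ee_rot: [0.026, 1.0, -0.001, -0.001]
force: [-1.8, -3.8, 0.7]
finger_gap: 0.0006
```

Call:
arm_command(steps="0 0.8 0 0 0 0 0; 0 0.8 0 0 0 0 0; 0 0.8 0 0 0 0 0; 0 0.8 0 0 0 0 0; 0 0.4 0 0 0 0 0")

```text
time_s: 7.85
ee_pos: [0.6192, -0.0745, 0.0207]
ee_rot: [0.026, 1.0, -0.0, -0.0]
force: [-2.6, -4.5, 1.1]
finger_gap: 0.0009
```

Call:
arm_command(steps="0 0.3 0 0 0 0 0; 0 0.3 0 0 0 0 0; 0 0.2 0 0 0 0 0; 0 0.2 0 0 0 0 0; 0 0 0 0 0 0 0")

```text
time_s: 8.35
ee_pos: [0.6197, -0.0671, 0.0207]
ee_rot: [0.026, 1.0, -0.002, -0.001]
force: [-3.4, -9.0, 2.8]
finger_gap: 0.0002
```

Call:
arm_command(steps="0 0.2 0 0 0 0 0; 0 0.2 0 0 0 0 0; 0 0.2 0 0 0 0 0; 0 0 0 0 0 0 0; 0 0 0 0 0 0 0")

```text
time_s: 8.85
ee_pos: [0.6197, -0.0672, 0.0209]
ee_rot: [0.024, 1.0, -0.007, -0.001]
force: [-5.1, -23.3, 1.5]
finger_gap: 0.0001
```

The block has stalled at 23 N, so its end is on the short batten. I'll back off and go round to re-seat it in x.

Call:
arm_command(steps="0 -1 0 0 0 0 0; 0 -3 0 0 0 0 0; 0 -1 0 0 0 0 0; 3 0 0 0 0 0 0; 4 0 0 0 0 0 0")

```text
time_s: 9.35
ee_pos: [0.5498, -0.1046, 0.0204]
ee_rot: [0.027, 1.0, 0.001, 0.002]
force: [0.1, -0.4, 0.1]
finger_gap: 0.0003
```

Call:
arm_command(steps="3 0 0 0 0 0 0; 2 0 0 0 0 0 0.5; 0 0 0 0 0 0 1; 0 0 0 0 0 0 1; 0 0 0 0 0 0 1")

```text
time_s: 9.85
ee_pos: [0.5004, -0.1022, 0.0209]
ee_rot: [0.026, 1.0, -0.0, 0.001]
force: [-0.3, -0.2, 0.9]
finger_gap: 0.0286
```

Run:
```python
from h import *
for n in("top","side"):
    p,d=vision.capture(n); cv2.imwrite(f"pics/{n}4.png",cv2.resize(p[100:290,130:400,::-1],None,fx=2.9,fy=2.9)); W=cloud(n,d); print(n,blk(W))
```

```text
top ((624.1181030273438, 46.270347595214844), (199.7698974609375, 50.41466522216797), 86.67354583740234)
side ((624.473388671875, 46.114200592041016), (200.2567138671875, 51.21721267700195), 86.54741668701172)
```

View pics/side4.png

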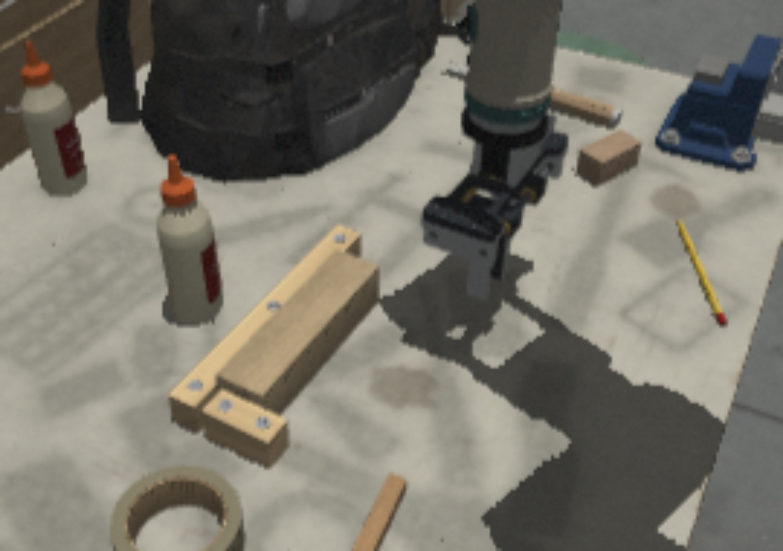

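View pics/top4.png

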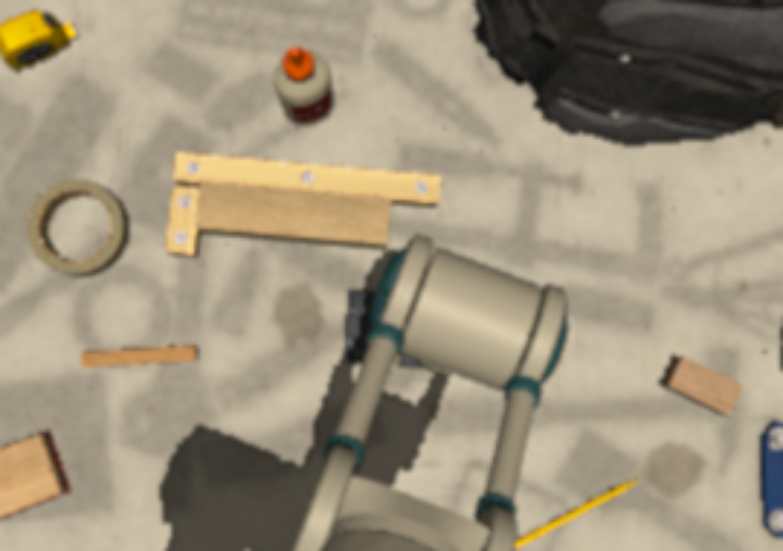

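The measured centre is (0.6243, 0.0462), against a predicted home of (0.6245, 0.0464). I'll give it one gentle seating push on the long side, then leave.

Call:
arm_command(steps="0 3.5 0 0 0 0 1; 0 4 0 0 0 0 1; 0 4 0 0 0 0 1; 0 3 0 0 0 0 1; 0 0 0 0 0 0 1")

```text
time_s: 10.45
ee_pos: [0.5066, 0.0459, 0.0204]
ee_rot: [0.024, 1.0, 0.001, 0.0]
force: [0.8, -0.4, -0.1]
finger_gap: 0.077
```

Call:
arm_command(steps="-3 0 0 0 0 0 1; -3 0 0 0 0 0 1; -1.5 0 0 0 0 0 1; -0.8 0 0 0 0 0 1; 0 0 0 0 0 0 1")

```text
time_s: 10.95
ee_pos: [0.5891, 0.0376, 0.02]
ee_rot: [0.027, 1.0, -0.0, -0.0]
force: [0.8, 0.6, 0.5]
finger_gap: 0.0938
```

Call:
arm_command(steps="-0.2 0 0 0 0 0 1; -0.2 0 0 0 0 0 1; -0.2 0 0 0 0 0 1; -0.2 0 0 0 0 0 1; 0 0 0 0 0 0 1")

```text
time_s: 11.45
ee_pos: [0.5901, 0.0379, 0.0202]
ee_rot: [0.027, 1.0, -0.0, -0.006]
force: [-11.3, -1.0, 7.9]
finger_gap: 0.0943
```

Stalled immediately at 11 N, so it was already seated. Backing off and lifting clear.

Call:
arm_command(steps="1.5 0 0 0 0 0 1; 4 0 0 0 0 0 1; 4 0 0 0 0 0 1; 1 0 -3 0 0 0 1; 0 0 -4 0 0 0 1")

```text
time_s: 11.95
ee_pos: [0.4868, 0.0438, 0.0894]
ee_rot: [0.026, 1.0, 0.0, -0.003]
force: [1.0, 0.6, -0.0]
finger_gap: 0.094
```

Call:
arm_command(steps="2 -4 -3 0 0 0 1; 2 -4 0 0 0 0 1; 0 -4 0 0 0 0 1; 0 -4 0 0 0 0 1; 0 0 0 0 0 0 1")

```text
time_s: 12.45
ee_pos: [0.4456, -0.1157, 0.1191]
ee_rot: [0.029, 1.0, -0.002, 0.002]
force: [0.7, 0.3, -0.0]
finger_gap: 0.0939
```

Run:
```python
from h import *
from bench import robot
for n in("top","side"):
    p,d=vision.capture(n); cv2.imwrite(f"pics/{n}5.png",cv2.resize(p[100:290,130:400,::-1],None,fx=2.9,fy=2.9)); W=cloud(n,d); r=blk(W); print(n,r)
    Z=W[...,2]; m=((Z>.008)&(Z<.06)&(W[...,0]>.4)&(W[...,0]<.75)&(abs(W[...,1])<.42)).astype(np.uint8)
    k,l,st,ce=cv2.connectedComponentsWithStats(m)
    for i in range(1,k):
        if st[i,4]>80:
            q=W[l==i]; q=q[q[:,2]>np.percentile(q[:,2],90)-.008]; x=cv2.minAreaRect((q[:,:2]*1000).astype(np.float32)); print('  ',np.round(x[0],1),np.round(x[1],1))
s=robot.state();print(s['time_s'],s['ee_pos'],s['force'])
```

```text
top ((624.2527465820312, 46.390716552734375), (200.00479125976562, 50.95099639892578), 86.39899444580078)
   [730.2 409.6] [39.4 19.9]
   [ 718.2 -283. ] [152.4  24.3]
   [624.3  46.4] [200.  51.]
   [605.8 273.6] [99.2 97.5]
   [472.7 205.1] [ 16.  118.6]
   [ 458.4 -383.7] [70.8 35. ]
side ((624.0443115234375, 45.88075256347656), (200.6702880859375, 51.234397888183594), 86.74803924560547)
   [ 718.9 -299.6] [185.4  27. ]
   [ 457.6 -384.5] [71.4 36.6]
   [624.   46.3] [201.3  51.3]
   [733.8  48.1] [47.6 14.2]
   [605.4 273.6] [99.2 99. ]
   [473.3 205.1] [ 16.7 120. ]
   [737.4 410.2] [25.  18.9]
   [561.7 417.9] [ 6.8 90. ]
12.55 [ 0.44492222 -0.11192674  0.11852942] [0.30929623 0.68346198 0.20007018]
```

View pics/top5.png

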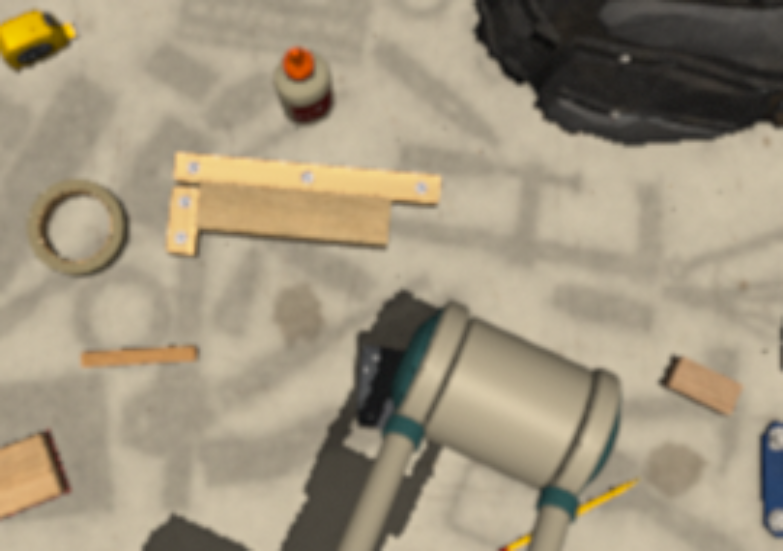

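View pics/side5.png

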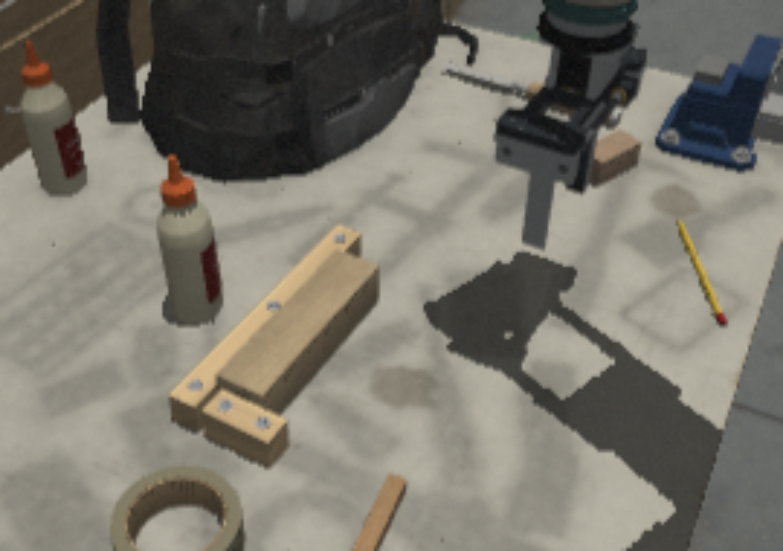

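The block sits in the corner of the stop with no visible gap. The bystanders haven't moved and the arm is clear, so I'm handing in.

```bash
python3 -c "
from bench import workorder; print(workorder.hand_in())"
```

```text
the job is handed in; nothing more can be done
None
```

The block is in the corner stop and the job is handed in, at about 12.6 s of the 61 s allowed. I pushed it flat along the table in three moves:
1. **Long side:** both open fingers pushed it onto the long batten until it stalled at 15 N.
2. **End:** closed fingers pushed it against the short batten until it stalled at 23 N.
3. **Seating:** one more push on the long side stalled at once at 11 N, so it was already seated.

I then backed the arm away and lifted it clear.

**Position:** both cameras put the block's centre at about (0.624, 0.046), within about 1 mm of the home position I worked out from the stop. No gap shows at either batten.

**Bystanders:** the tape roll, dowel and offcut measured within about 1 mm of where they started. I checked the glue bottle only by eye; it is upright and looks unmoved.

**Angle:** this is the least certain check. My edge fits of the stop gave -0.044 rad from the side camera and -0.060 from the top, and simple box fits gave about -0.045 to -0.06. The block measured between -0.057 and -0.063. Even the widest difference, about 0.02 rad, is inside the 0.03 limit.

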